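# Match the specimen pots with their cassettes at the grossing bench

## Robot

A 6-joint arm with a two-finger parallel gripper is mounted at the origin on the work surface. World frame = base frame: x ahead of the robot, y to its left, z up, the work surface at z = 0. Lengths are in mm, angles in rad, forces in N, time in s.
With the tool pointing down it reaches from about 350 to 875 mm from the base axis. Payload 4.2 kg.
Tool frame: the origin (TCP) lies between the finger pads; the fingertips stand 8 mm ahead of it and the grasp point (between the pads) lies 11 mm behind it; z points along the fingers, y is the line along which they close (so a half turn about z gives the same grasp; the last joint's range is limited). The gripper opens to 85 mm and grips with 20 to 120 N. Pads are 22 mm wide; open, the fingers measure 114 mm over their backs; the gripper's body (76 mm by 85 mm) begins 54 mm behind the grasp point. The pads swing forward as they close: fully open they stand 13 mm farther back than shut.
Start: joints at [-0.882, 0.385, 0.008, 0, -1.194, -0.259], TCP at [260.443, -568.127, 239.312] pointing down, gripper open.
Joint ranges: [-3.14, 3.14], [-1.21, 2.06], [-1.07, 1.41], [-3.16, 2.05], [-2.99, -0.16], [-3.1, 3.1]. Speed limits (rad/s): [2.79, 2.79, 3.14, 3.14, 3.14, 3.14].

## Interface

Orientations are given as a unit quaternion [x, y, z, w].
In Python, from bench import read_state, get_image, camera_params, job_done gives the robot as it stands.
- The arm moves only by the tool drive_tool, never from a script. Its argument "moves" is a list that holds one entry, the list of rows, each a list of 7 numbers: the shift along the tool's x, y, z in m, then the turn, a rotation vector about the tool's x, y, z in rad, then the closure in counts, from 0 (fully open) to 255 (shut). A call has 1 to 8 rows; each row shifts and turns the commanded pose from where the row before left it, along the tool's axes as they then stand; what a row does not reach is not made up. A row lasts 1/12 s, in which the tool goes at most 41.7 mm and 7.16 degrees, less where a joint would pass 70% of its speed; a pose out of reach is approached as far as the arm can. A call is refused whole if a number of a shift passes 0.0417 or a number of a turn 0.125, either way. A call with a gripper value outside its range is refused whole. The fingers move at their own pace and stop on an object; the grip force is fixed at half the most. Time passes only in rows, so rows that do not move let the fingers close. It gives the time, the measured TCP pose, the force and the opening at its end, in the units of the state.
- read_state(): the state, without advancing time (a new reading comes with each control period).
- get_image(name): name is "scene" or "top" or "wrist"; returns the picture (480x640x3 uint8, blue, green, red); there is no depth.
- camera_params(name): a dict with "mtx" (3x3 intrinsics, pixels), "extrinsics" (4x4, takes a point from camera to world coordinates). Camera axes: x right, y up, looking along -z (the intrinsics and any distortion apply to the point x, -y, -z); pixel columns grow to the right and rows downward; lengths in mm; the calibration is good to about 2 mm. A picture is of the moment at which its call begins: read the wrist's pose just before it. camera_params takes no time and is no camera call; for the wrist camera it gives the pose at the moment of the call.
- job_done(): hands the job in, once; it reports no verdict.
The state is a dict: "clock": time; "joints": joint angles; "joint_vel": joint speeds; "joint_efforts": joint torques, N m; "position": TCP position; "ee_rot": TCP orientation; "contact_force": force on the tool from outside, world axes, zero at the start; "wrist_torque": the same for the moment, N m; "gripper_width": finger opening in mm.
Only numpy, scipy, OpenCV 4.12 (cv2) and the standard library are available. Lean on these libraries where they do the work, as an engineer would, in place of code of your own. Each camera call takes 0.05 s, during which the arm holds its last target. There are 200 camera calls.

## Task

Take the four specimen pots out of the wire delivery carrier and stand each one in the nest of the organiser bay whose cassettes have the colour of its lid, so that the pots end up in a row in the same order as the cassettes. Keep the pots upright and set them down rather than dropping them. Leave the white-lidded pot and the black ink bottle where they stand.

Things in the scene. Friction and masses are not known exactly. Their poses are not given: they have to be found in the camera images.
- pot_red_mid (a point): Centre, half-way up, of the closed round specimen pot with the red lid; z up its axis. Pot is 72 mm tall: whitish body 46 mm wide, lid 50 mm wide, about 90 g; underside 36 mm below this point, lid (grip here) 22 to 36 mm above it.
- pot_yellow_mid (a point): Centre, half-way up, of the closed round specimen pot with the yellow lid; z up its axis. Same make as the red-lidded pot: 72 mm tall, lid 50 mm wide, spanning 22 to 36 mm above this point. Pots start upright in a fixed wire carrier, a straight row 80 mm apart leading away from the robot (within 0.2 rad of x).
- pot_green_mid (a point): Centre, half-way up, of the closed round specimen pot with the green lid; z up its axis. Same make as the red-lidded pot: 72 mm tall, lid 50 mm wide, spanning 22 to 36 mm above this point. The carrier's wires are below 35 mm over the bench; each pot has 8 mm or more of play and lifts straight out.
- pot_blue_mid (a point): Centre, half-way up, of the closed round specimen pot with the blue lid; z up its axis. Same make as the red-lidded pot: 72 mm tall, lid 50 mm wide, spanning 22 to 36 mm above this point. A handle loop, 58 mm high, stands at each end of the carrier, 40 mm or more beyond the end pots' centres.
- bay_red: Bay with the stack of three red tissue cassettes; origin on its underside below the nest's centre, z up, x along the row (away from the robot), cassettes on the -y side. White fixed module, 74 by 108 mm. Nest: square well 64 mm inside, centred on the origin, floor 4 mm and rim 18 mm above it, walls 4 mm thick. A seated pot's centre is 40 mm above the origin.
- bay_yellow: Bay with the stack of three yellow tissue cassettes; origin on its underside below the nest's centre, z up, x along the row (away from the robot), cassettes on the -y side. Same module as the red one. The cassettes (41 by 28 mm, flat, top 22 mm above the origin) lie in a pocket 53 mm from the origin towards -y.
- bay_green: Bay with the stack of three green tissue cassettes; origin on its underside below the nest's centre, z up, x along the row (away from the robot), cassettes on the -y side. Same module as the red one. The four bays stand in a straight row, 80 mm apart, in any order, on a low steel tray.
- bay_blue: Bay with the stack of three blue tissue cassettes; origin on its underside below the nest's centre, z up, x along the row (away from the robot), cassettes on the -y side. Same module as the red one. The bays and the carrier are on opposite sides of the bench's middle, either of them on the left.
- pot_white_mid (a point): Centre, half-way up, of a fifth pot of the same make and size, with a white lid; it stands on the bench between the carrier and the organiser and is not part of the job. Nothing standing on the bench between or right beside the two racks is taller than 90 mm; forceps and a beaker lie and stand there too.
- ink_bottle_mid (a point): Centre, half-way up, of a black bottle of marking ink, 32 mm across, 78 mm tall, on the bench between the carrier and the organiser; not part of the job.
Not all that is in view belongs to the job. What is shaped like the part that bears pot_green_mid but pink or purple is not meant. What is shaped like the part that bears pot_yellow_mid but purple is not meant.

How it is judged:
By the outcome, as a careful person would: the job done as asked, in the order asked, and still so for the second after the job is handed in, with the robot touching nothing.
It also fails if it takes over 106 s, if anything falls off the work surface, if the arm or the gripper's body presses on something with over 40 N, if the wrist force passes 120 N, or if a joint passes its speed limit or range.

## Working session

There is one attempt and no reset: what is moved stays moved. The work goes in short steps, Python scripts to look and compute and a tool call to move; the robot and the scene stay as the last step left them, time stands still between calls to the robot, and variables do not carry over. Pictures are saved under pics/ and viewed, on a budget of 14 in all, crops included, one or two more only if the job needs it, and the job is handed in when it is done.

Besides the shell and the picture viewer there is one more tool, called as name(argument=value, ...) on one line, values as JSON. drive_tool: Moves the arm, as the interface text tells. Its arguments: {"type":"object","properties":{"moves":{"type":"array"}},"required":["moves"]}

```bash
ls; mkdir -p pics
python3 - <<'E'
from bench import *
import cv2
print(read_state())
for n in("scene","top"):
    cv2.imwrite(f"pics/{n}0.png",get_image(n)); p=camera_params(n); print(n,p)
E
```

```text
pics
{'clock': 0.0, 'joints': array([-8.82407080e-01,  3.85566530e-01,  6.57656796e-03, -4.96803505e-04,
       -1.19399334e+00, -2.58619535e-01]), 'joint_vel': array([-6.55549676e-04, -9.92148062e-04, -1.56342020e-04,  7.85460804e-05,
        4.86617116e-04, -1.02054633e-03]), 'joint_efforts': array([-5.19355435e-04, -3.92290771e+01,  1.88397235e+01,  4.18603599e+00,
       -4.60772906e-03, -5.68660340e-06]), 'position': array([ 260.19337293, -567.62023938,  238.19659594]), 'ee_rot': array([-2.13145256e-01,  9.77019883e-01,  1.07845809e-03, -2.93165510e-04]), 'contact_force': array([0.23871613, 0.00038009, 0.31752111]), 'wrist_torque': array([-0.01263327,  0.04384983, -0.00441465]), 'gripper_width': 85.3297137901656}
scene {'mtx': array([[435.81746753,   0.        , 315.99719511],
       [  0.        , 435.81746753, 240.14421662],
       [  0.        ,   0.        ,   1.        ]]), 'extrinsics': array([[-4.94998428e-01, -7.30454229e-01,  4.70545614e-01,
         8.70133701e+02],
       [ 8.68893825e-01, -4.16303946e-01,  2.67795716e-01,
         2.45036552e+02],
       [ 2.77483054e-04,  5.41412637e-01,  8.40756968e-01,
         6.49441461e+02],
       [ 0.00000000e+00,  0.00000000e+00,  0.00000000e+00,
         1.00000000e+00]])}
top {'mtx': array([[502.81296771,   0.        , 324.04317596],
       [  0.        , 502.81296771, 236.50675026],
       [  0.        ,   0.        ,   1.        ]]), 'extrinsics': array([[ 1.66423189e-02,  9.96232547e-01, -8.51101907e-02,
         4.43197986e+02],
       [-9.99847709e-01,  1.61345008e-02, -6.65102019e-03,
         6.05402582e+01],
       [-5.25275235e-03,  8.52079176e-02,  9.96349346e-01,
         9.90367426e+02],
       [ 0.00000000e+00,  0.00000000e+00,  0.00000000e+00,
         1.00000000e+00]])}
```

View pics/top0.png

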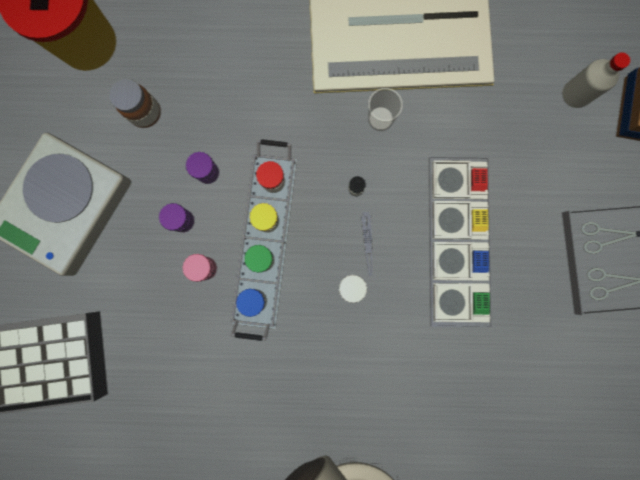

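View pics/scene0.png

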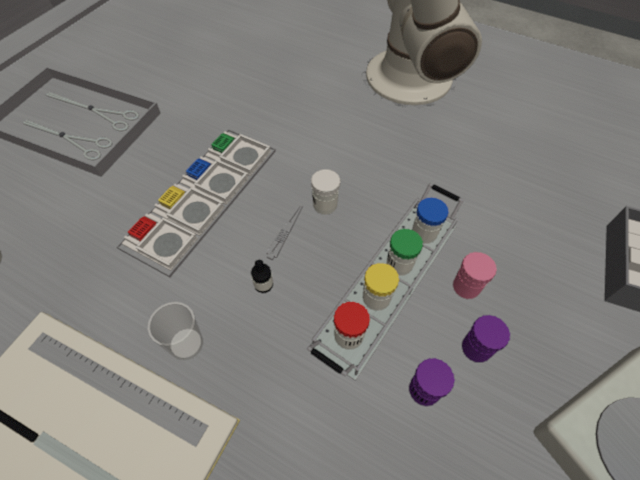

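Top view: the pots run from far to near as red (269,176), yellow (263,217), green (258,258), blue (250,302). The bays on the right run red (479,180), yellow, blue, green (481,303). The purple and pink pots are distractors. The scene view agrees. Next I'll triangulate.

```bash
cat > h.py <<'E'
from bench import *
import cv2, numpy as np
def ray(n,uv,p=None):
    p=p or camera_params(n); E=p["extrinsics"]; K=p["mtx"]
    d=np.linalg.inv(K)@[uv[0],uv[1],1]; return E[:3,3],E[:3,:3]@(d*[1,-1,-1])
def onz(n,uv,z,p=None):
    o,d=ray(n,uv,p); return o+d*(z-o[2])/d[2]
def tri(a,b):
    (o1,d1),(o2,d2)=ray("top",a),ray("scene",b)
    s=np.linalg.lstsq(np.c_[d1,-d2],o2-o1,rcond=None)[0]
    p,q=o1+d1*s[0],o2+d2*s[1]; return (p+q)/2,np.linalg.norm(p-q)
H={"red":(0,5),"yellow":(22,32),"green":(50,75),"blue":(105,120)}
def blobs(im,c,mn=40):
    h=cv2.cvtColor(im,cv2.COLOR_BGR2HSV);lo,hi=H[c]
    m=cv2.inRange(h,(lo,140,50),(hi,255,255))
    if c=="red": m|=cv2.inRange(h,(174,140,50),(180,255,255))
    cs=cv2.findContours(m,cv2.RETR_EXTERNAL,cv2.CHAIN_APPROX_NONE)[0]
    return sorted([(cv2.contourArea(k),*np.round(np.array(cv2.minEnclosingCircle(k)[0]),1),*np.round(np.mean(k[:,0],0),1),cv2.boundingRect(k)) for k in cs if cv2.contourArea(k)>mn],reverse=True)
E
python3 - <<'E'
from h import *
for n in("top","scene"):
    im=cv2.imread(f"pics/{n}0.png")
    for c in H:
        for b in blobs(im,c): print(n,c,b)
im=cv2.imread("pics/top0.png")[140:340,410:510]
im2=cv2.imread("pics/scene0.png")[120:280,110:290]
cv2.imwrite("pics/crop.png",np.hstack([cv2.resize(im,(300,600),interpolation=2),cv2.resize(im2,(495,440),interpolation=2).copy() if 0 else cv2.copyMakeBorder(cv2.resize(im2,(495,440),interpolation=2),0,160,0,0,0)]))
E
```

```text
top red (2551.0, np.float64(43.0), np.float64(6.0), np.float64(43.0), np.float64(14.8), (0, 0, 87, 41))
top red (509.0, np.float64(269.3), np.float64(174.6), np.float64(269.5), np.float64(174.5), (256, 162, 27, 26))
top red (287.0, np.float64(479.0), np.float64(179.0), np.float64(479.0), np.float64(179.1), (472, 169, 15, 22))
top red (233.5, np.float64(619.5), np.float64(60.5), np.float64(619.8), np.float64(61.2), (610, 53, 20, 18))
top yellow (2366.0, np.float64(76.4), np.float64(35.8), np.float64(81.5), np.float64(39.2), (38, 0, 77, 70))
top yellow (509.0, np.float64(263.3), np.float64(216.7), np.float64(263.1), np.float64(216.8), (250, 204, 27, 27))
top yellow (280.5, np.float64(480.0), np.float64(220.0), np.float64(479.9), np.float64(219.8), (472, 210, 16, 21))
top blue (532.0, np.float64(250.0), np.float64(302.0), np.float64(249.9), np.float64(302.1), (237, 289, 27, 27))
top blue (254.0, np.float64(480.0), np.float64(261.0), np.float64(480.3), np.float64(261.1), (474, 251, 15, 21))
scene red (926.0, np.float64(351.0), np.float64(319.2), np.float64(351.3), np.float64(319.0), (334, 302, 35, 36))
scene red (315.0, np.float64(141.5), np.float64(227.0), np.float64(141.7), np.float64(227.6), (128, 217, 28, 23))
scene yellow (805.5, np.float64(381.2), np.float64(279.0), np.float64(380.9), np.float64(279.2), (365, 264, 34, 32))
scene yellow (266.0, np.float64(171.0), np.float64(195.5), np.float64(171.3), np.float64(196.1), (159, 186, 25, 22))
scene green (654.0, np.float64(405.8), np.float64(243.5), np.float64(405.9), np.float64(243.5), (391, 229, 31, 29))
scene green (159.0, np.float64(222.0), np.float64(141.0), np.float64(222.2), np.float64(141.4), (212, 134, 21, 16))
scene blue (613.0, np.float64(432.2), np.float64(210.6), np.float64(431.8), np.float64(211.2), (417, 198, 31, 27))
scene blue (213.0, np.float64(198.0), np.float64(167.5), np.float64(197.7), np.float64(168.1), (187, 159, 23, 20))
```

View pics/crop.png

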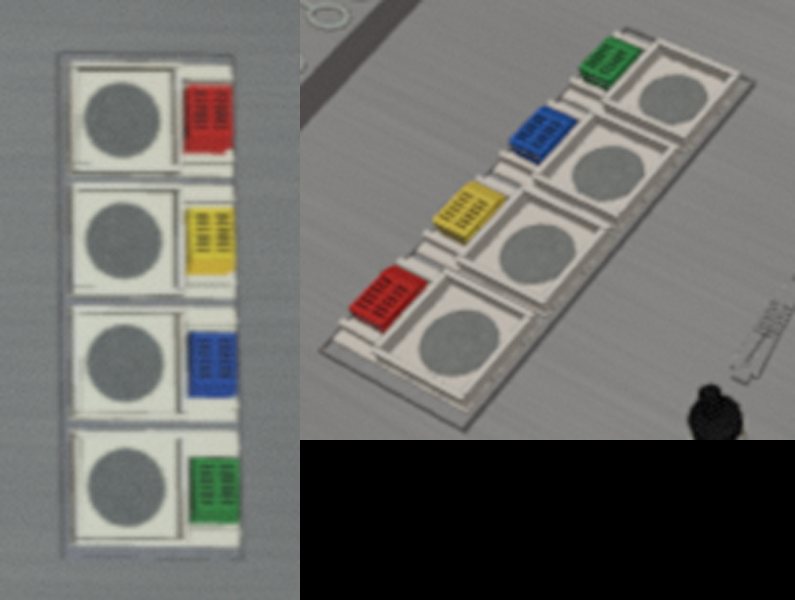

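The crop confirms the order: red, yellow, blue, green from far to near. The grey nest-floor discs are at top pixels (450.7,180), (451.3,220.3), (451.7,260.8) and (452.3,302.3).

Run:
```python
from h import *
np.set_printoptions(suppress=True,precision=1)
print("lids")
L={"red":((269.3,174.8),(351.5,302+14.7)),"yellow":((263.3,217),(381.5,264+14)),"green":((258,258),(406,229+13)),"blue":((250.3,302),(432,198+13))}
for c,(a,b) in L.items(): print(c,*tri(a,b),onz("top",a,75))
print("discs")
D={"red":((450.7,180),(168.2,244.7)),"yellow":((451.3,220.3),(196.2,212.4)),"blue":((451.7,260.8),(222,182.5)),"green":((452.3,302.3),(245.8,156))}
for c,(a,b) in D.items(): print(c,*tri(a,b),onz("top",a,7),onz("scene",b,7))
```

```text
lids
red [634.6 169.3  73.8] 1.0758089867984437 [634.2 169.7  75. ]
yellow [556.1 179.2  70.4] 0.12263772464676702 [555.5 178.7  75. ]
green [480.4 186.2  72.9] 0.8160639790966667 [480.1 186.3  75. ]
blue [400.1 198.8  68.9] 0.3630297039377643 [400.4 198.   75. ]
discs
red [ 644.4 -182.8    1.2] 0.8579145715976664 [ 643.5 -181.7    7. ] [ 646.2 -178.5    7. ]
yellow [ 563.9 -183.8    1. ] 0.3211770946946497 [ 563.2 -182.5    7. ] [ 566.6 -179.7    7. ]
blue [ 483.7 -183.5    3.7] 0.375814971394106 [ 483.6 -182.9    7. ] [ 485.6 -181.1    7. ]
green [ 402.8 -184.4    2.3] 0.8629987216918973 [ 403.2 -183.6    7. ] [ 406.1 -180.9    7. ]
```

drive_tool(moves=[[[0,0,-0.02,0,0,0.12,0],[0,0,0,0,0,0.12,0],[0,0,0,0,0,0.12,0],[0,0,0,0,0,0.0695,0],[0,0,0,0,0,0,0]]])

```text
clock: 0.52
position: [260.3, -567.9, 258.8]
ee_rot: [0.0, 1.0, 0.0, -0.0]
contact_force: [0.0, 0.5, 0.5]
gripper_width: 85.5
```

drive_tool(moves=[[[-0.0178,0.0351,0,0,0,0,0],[-0.0178,0.0351,0,0,0,0,0],[-0.0178,0.0351,0,0,0,0,0],[-0.0178,0.0351,0,0,0,0,0],[-0.0178,0.0351,0,0,0,0,0],[-0.0178,0.0351,0,0,0,0,0],[-0.0178,0.0351,0,0,0,0,0]]])

```text
clock: 1.1
position: [385.2, -320.5, 259.2]
ee_rot: [-0.001, 1.0, 0.0, -0.0]
contact_force: [0.4, 0.2, -0.3]
gripper_width: 85.1
```

drive_tool(moves=[[[-0.0178,0.0351,0,0,0,0,0],[-0.0178,0.0351,0,0,0,0,0],[-0.0178,0.0351,0,0,0,0,0],[-0.0178,0.0351,0,0,0,0,0],[-0.0178,0.0351,0,0,0,0,0],[-0.0178,0.0351,0,0,0,0,0],[-0.0178,0.0351,0,0,0,0,0]]])

```text
clock: 1.68
position: [509.8, -74.7, 259.3]
ee_rot: [-0.001, 1.0, -0.0, -0.0]
contact_force: [1.0, -0.5, 0.0]
gripper_width: 85.2
```

drive_tool(moves=[[[-0.0178,0.0351,0,0,0,0,0],[-0.0178,0.0351,0,0,0,0,0],[-0.0178,0.0351,0,0,0,0,0],[-0.0178,0.0351,0,0,0,0,0],[-0.0178,0.0351,0,0,0,0,0],[-0.0178,0.0351,0,0,0,0,0],[-0.0178,0.0351,0,0,0,0,0],[0,0,0,0,0,0,0]]])

```text
clock: 2.35
position: [636.0, 174.8, 256.8]
ee_rot: [-0.004, 1.0, 0.0, -0.0]
contact_force: [0.0, -0.5, -0.0]
gripper_width: 85.5
```

Run:
```python
from h import *
s=read_state();p=camera_params("wrist");im=get_image("wrist");print(s["position"],p["extrinsics"].round(3),p["mtx"])
cv2.imwrite("pics/w1.png",im)
for c in H:
    for b in blobs(im,c,300)[:2]: print(c,b,onz("wrist",b[1:3],74,p).round(1))
```

```text
[636.04037191 174.7662905  256.81591407] [[-7.00000e-03 -9.61000e-01 -2.77000e-01  5.64174e+02]
 [ 1.00000e+00 -7.00000e-03 -1.00000e-03  1.75991e+02]
 [-1.00000e-03 -2.77000e-01  9.61000e-01  3.91501e+02]
 [ 0.00000e+00  0.00000e+00  0.00000e+00  1.00000e+00]] [[391.40606877   0.         321.61697466]
 [  0.         391.40606877 236.97133895]
 [  0.           0.           1.        ]]
red (2725.5, np.float64(314.4), np.float64(210.3), np.float64(314.4), np.float64(210.3), (285, 180, 60, 61)) [632.8 170.3  74. ]
```

View pics/w1.png

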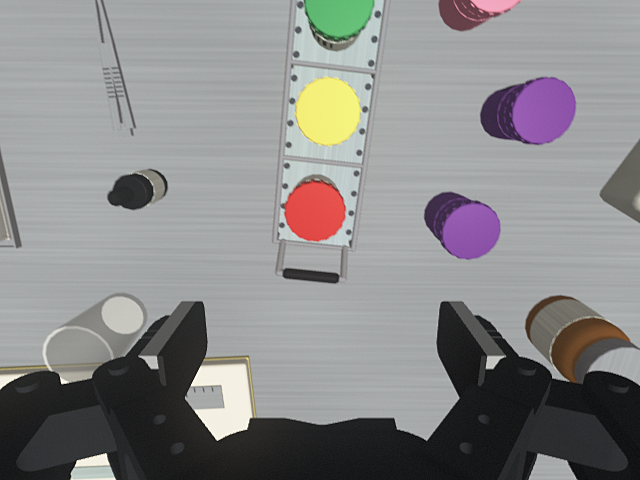

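Wrist view: the red lid is centred at (314,210), which is world (633,170), agreeing with the top view. The bottle, beaker and handle are clear of the fingers. Descending to grip.

drive_tool(moves=[[[0.001,0.0005,0.04,0,0,0,0],[0,0,0.04,0,0,0,0],[0,0,0.04,0,0,0,0],[0,0,0.04,0,0,0,0],[0,0,0.03,0,0,0,0],[0,0,0.016,0,0,0,0],[0,0,0,0,0,0,0],[0,0,0,0,0,0,0]]])

```text
clock: 3.07
position: [632.7, 168.7, 52.8]
ee_rot: [-0.0, 1.0, -0.001, -0.001]
contact_force: [1.2, 0.8, 0.2]
gripper_width: 85.5
```

drive_tool(moves=[[[0,0,0,0,0,0,255],[0,0,0,0,0,0,255],[0,0,0,0,0,0,255],[0,0,0,0,0,0,255],[0,0,0,0,0,0,255],[0,0,0,0,0,0,255],[0,0,0,0,0,0,255]]])

```text
clock: 3.65
position: [634.3, 170.0, 55.7]
ee_rot: [-0.001, 1.0, 0.001, 0.002]
contact_force: [-0.5, -1.4, 7.5]
gripper_width: 48.2
```

drive_tool(moves=[[[0,0,-0.01,0,0,0,255],[0,0,-0.03,0,0,0,255],[0,0,-0.04,0,0,0,255],[0,0,-0.04,0,0,0,255],[0,0,-0.01,0,0,0,255],[0,0,0,0,0,0,255]]])

```text
clock: 4.15
position: [635.0, 170.5, 189.1]
ee_rot: [-0.0, 1.0, 0.002, 0.005]
contact_force: [-0.3, -0.4, -0.7]
gripper_width: 48.1
```

Run:
```python
from h import *
s=read_state();p=camera_params("wrist");im=get_image("wrist");print(s["position"],s["contact_force"],s["gripper_width"])
cv2.imwrite("pics/w2.png",im)
```

```text
[635.02439077 170.52146069 189.06224728] [-0.29688975 -0.35010284 -0.65212691] 48.12692728853962
```

View pics/w2.png

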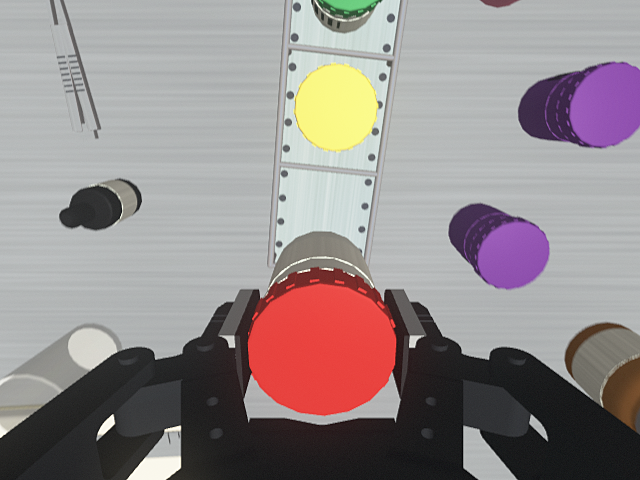

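The red pot is held centred and upright at (322,345). Carrying it to the red bay.

drive_tool(moves=[[[-0.001,-0.02,0,0,0,0,255],[-0.0012,-0.039,0,0,0,0,255],[-0.0012,-0.039,0,0,0,0,255],[-0.0012,-0.039,0,0,0,0,255],[-0.0012,-0.039,0,0,0,0,255],[-0.0012,-0.039,0,0,0,0,255],[-0.0012,-0.039,0,0,0,0,255],[-0.0012,-0.039,0,0,0,0,255]]])

```text
clock: 4.87
position: [640.9, -125.0, 181.0]
ee_rot: [-0.0, 1.0, 0.0, -0.002]
contact_force: [1.1, 0.8, -1.5]
gripper_width: 48.1
```

drive_tool(moves=[[[-0.001,-0.039,0,0,0,0,255],[0,-0.02,0,0,0,0,255],[0,0,0,0,0,0,255],[0,0,0,0,0,0,255],[0,0,0,0,0,0,255]]])

```text
clock: 5.28
position: [642.7, -181.8, 181.6]
ee_rot: [-0.0, 1.0, 0.0, -0.002]
contact_force: [-0.5, -0.6, -0.9]
gripper_width: 48.1
```

Run:
```python
from h import *
s=read_state();p=camera_params("wrist");im=get_image("wrist");print(s["position"],s["contact_force"],s["gripper_width"])
cv2.imwrite("pics/w3.png",im)
cv2.imwrite("pics/w3s.png",get_image("scene"))
for c in H:
    for b in blobs(im,c,200)[:3]: print(c,b,onz("wrist",b[1:3],24,p).round(1))
# dark discs
g=cv2.cvtColor(im,cv2.COLOR_BGR2HSV)
m=cv2.inRange(g,(0,0,80),(180,60,150)); m=cv2.morphologyEx(m,cv2.MORPH_OPEN,np.ones((5,5)))
for k in cv2.findContours(m,cv2.RETR_LIST,cv2.CHAIN_APPROX_NONE)[0]:
    a=cv2.contourArea(k)
    if a>400:
        e=cv2.minEnclosingCircle(k); 
        if a/(np.pi*e[1]**2)>.8: print("disc",a,e,onz("wrist",e[0],7,p).round(1))
```

```text
[ 642.69884487 -181.82782937  181.63100484] [-0.46622779 -0.62951989 -0.91632342] 48.0797043353281
red (17139.0, np.float64(321.5), np.float64(343.0), np.float64(321.6), np.float64(339.2), (248, 267, 149, 149)) [ 747.7 -180.3   24. ]
red (2057.0, np.float64(257.0), np.float64(220.0), np.float64(256.2), np.float64(219.6), (236, 192, 41, 57)) [ 641.2 -229.8   24. ]
yellow (436.0, np.float64(249.5), np.float64(100.5), np.float64(250.1), np.float64(96.2), (229, 83, 42, 36)) [ 554.4 -231.1   24. ]
blue (864.5, np.float64(244.5), np.float64(11.5), np.float64(245.6), np.float64(10.5), (222, 0, 46, 24)) [ 498.3 -231.6   24. ]
disc 3113.5 ((323.58795166015625, 113.26858520507812), 34.57444381713867) [ 562.6 -178.7    7. ]
```

View pics/w3.png

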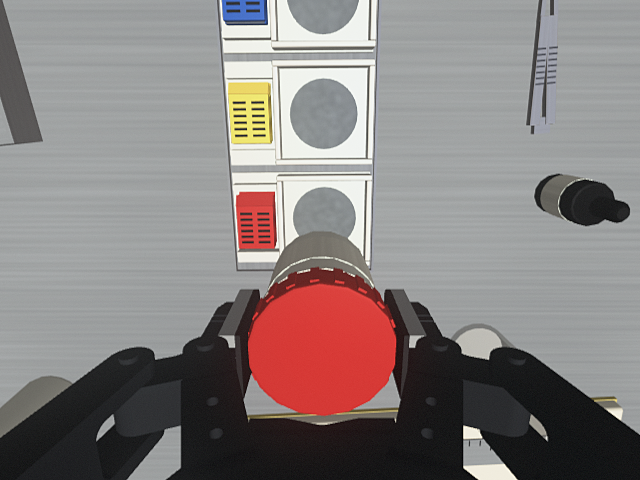

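The red pot is above its bay. The yellow disc at (324,113) puts the nest centreline at y≈-179 to -182. Lowering.

drive_tool(moves=[[[0,0.0015,0.02,0,0,0,255],[0,0,0.035,0,0,0,255],[0,0,0.035,0,0,0,255],[0,0,0.02,0,0,0,255],[0,0,0.006,0,0,0,255],[0,0,0,0,0,0,255],[0,0,0,0,0,0,255]]])

```text
clock: 5.97
position: [644.7, -180.3, 68.5]
ee_rot: [-0.001, 1.0, -0.0, 0.001]
contact_force: [-0.2, 0.2, -0.5]
gripper_width: 48.6
```

drive_tool(moves=[[[0,0,0.002,0,0,0,255],[0,0,0,0,0,0,255],[0,0,0,0,0,0,255]]])

```text
clock: 6.22
position: [644.3, -180.9, 66.9]
ee_rot: [-0.0, 1.0, -0.0, 0.001]
contact_force: [-0.1, 0.4, -0.4]
gripper_width: 48.4
```

drive_tool(moves=[[[0,0,0.002,0,0,0,255],[0,0,0,0,0,0,255],[0,0,0,0,0,0,255]]])

```text
clock: 6.47
position: [643.5, -181.0, 63.5]
ee_rot: [-0.0, 1.0, 0.0, 0.0]
contact_force: [-0.3, 0.3, -1.6]
gripper_width: 48.2
```

drive_tool(moves=[[[0,0,0.002,0,0,0,255],[0,0,0,0,0,0,255],[0,0,0,0,0,0,255]]])

```text
clock: 6.72
position: [643.4, -181.0, 61.0]
ee_rot: [-0.0, 1.0, 0.0, -0.0]
contact_force: [-0.3, 0.0, -1.1]
gripper_width: 48.5
```

drive_tool(moves=[[[0,0,0.0015,0,0,0,255],[0,0,0,0,0,0,255],[0,0,0,0,0,0,255]]])

```text
clock: 6.97
position: [643.4, -180.9, 59.7]
ee_rot: [-0.0, 1.0, 0.0, -0.0]
contact_force: [-0.6, 0.2, 0.6]
gripper_width: 48.2
```

drive_tool(moves=[[[0,0,0.001,0,0,0,255],[0,0,0,0,0,0,255],[0,0,0,0,0,0,255]]])

```text
clock: 7.22
position: [643.5, -180.9, 58.7]
ee_rot: [-0.0, 1.0, 0.0, -0.0]
contact_force: [0.3, -0.2, -0.1]
gripper_width: 48.1
```

drive_tool(moves=[[[0,0,0.001,0,0,0,255],[0,0,0,0,0,0,255],[0,0,0,0,0,0,255]]])

```text
clock: 7.47
position: [643.6, -180.9, 57.9]
ee_rot: [-0.0, 1.0, -0.0, 0.0]
contact_force: [0.3, -0.3, -0.6]
gripper_width: 48.2
```

drive_tool(moves=[[[0,0,0.001,0,0,0,255],[0,0,0,0,0,0,255],[0,0,0,0,0,0,255]]])

```text
clock: 7.72
position: [643.9, -181.0, 57.8]
ee_rot: [-0.0, 1.0, -0.0, 0.001]
contact_force: [-1.0, 0.1, 5.0]
gripper_width: 48.4
```

drive_tool(moves=[[[0,0,0.001,0,0,0,255],[0,0,0,0,0,0,255],[0,0,0,0,0,0,255]]])

```text
clock: 7.97
position: [644.0, -181.0, 57.8]
ee_rot: [-0.0, 1.0, -0.0, 0.001]
contact_force: [-3.4, 1.7, 9.1]
gripper_width: 48.4
```

Run:
```python
from h import *
s=read_state();print(s["position"],s["contact_force"],s["gripper_width"])
im=get_image("scene")
cv2.imwrite("pics/s4.png",cv2.resize(im[160:280,110:270],(800,600),interpolation=2))
```

```text
[ 644.04903241 -181.00815122   57.79505337] [-3.41213568  1.73464392  9.08866719] 48.440641079343315
```

View pics/s4.png

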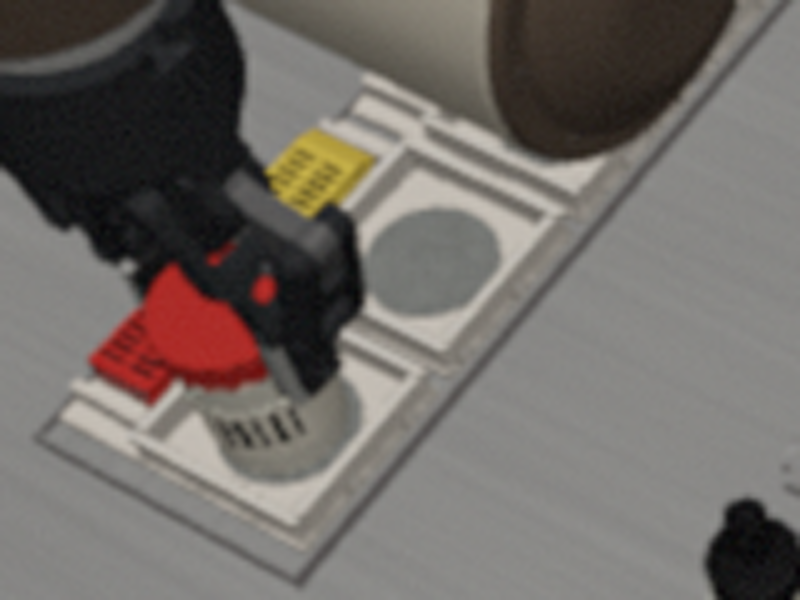

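Contact at z=57.8 (9 N), and the red pot stands on its disc inside the nest. Releasing and going for yellow.

drive_tool(moves=[[[0,0,-0.002,0,0,0,255],[0,0,0,0,0,0,255],[0,0,0,0,0,0,0],[0,0,0,0,0,0,0],[0,0,0,0,0,0,0],[0,0,0,0,0,0,0],[0,0,0,0,0,0,0],[0,0,0,0,0,0,0]]])

```text
clock: 8.68
position: [643.5, -180.9, 57.7]
ee_rot: [-0.0, 1.0, 0.0, -0.0]
contact_force: [-0.7, -0.1, -0.3]
gripper_width: 85.1
```

drive_tool(moves=[[[0,0,-0.02,0,0,0,0],[0,0,-0.04,0,0,0,0],[0,0,-0.04,0,0,0,0],[0,0,-0.03,0,0,0,0],[0,0,0,0,0,0,0]]])

```text
clock: 9.1
position: [647.5, -181.9, 196.9]
ee_rot: [-0.001, 1.0, -0.002, 0.008]
contact_force: [1.0, 0.4, 2.0]
gripper_width: 85.4
```

drive_tool(moves=[[[0.00875,0.036,0,0,0,0,0],[0.00875,0.036,0,0,0,0,0],[0.00875,0.036,0,0,0,0,0],[0.00875,0.036,0,0,0,0,0],[0.00875,0.036,0,0,0,0,0],[0.00875,0.036,0,0,0,0,0],[0.00875,0.036,0,0,0,0,0],[0.00875,0.036,0,0,0,0,0]]])

```text
clock: 9.77
position: [572.6, 108.7, 187.8]
ee_rot: [-0.0, 1.0, 0.0, 0.0]
contact_force: [-0.6, 0.5, 0.6]
gripper_width: 85.5
```

drive_tool(moves=[[[0.00875,0.036,0,0,0,0,0],[0.00875,0.036,0,0,0,0,0],[0,0,0,0,0,0,0],[0,0,0,0,0,0,0],[0,0,0,0,0,0,0]]])

```text
clock: 10.18
position: [555.7, 179.1, 187.6]
ee_rot: [-0.0, 1.0, -0.0, -0.0]
contact_force: [0.1, -0.3, -0.1]
gripper_width: 85.8
```

Run:
```python
from h import *
s=read_state();p=camera_params("wrist");im=get_image("wrist");print(s["position"],s["contact_force"],s["gripper_width"])
for c in H:
    for b in blobs(im,c,200)[:3]: print(c,b,onz("wrist",b[1:3],74,p).round(1))
im=get_image("top"); cv2.imwrite("pics/t5.png",im)
for c in H:
    for b in blobs(im,c,100)[:5]: print(c,b,onz("top",b[1:3],78,None).round(1))
```

```text
[555.72305163 179.06980606 187.60568706] [ 0.11967346 -0.34074468 -0.06975113] 85.79974498521636
yellow (4364.5, np.float64(321.8), np.float64(236.1), np.float64(322.0), np.float64(235.2), (284, 198, 77, 76)) [554.9 180.7  74. ]
blue (653.5, np.float64(358.0), np.float64(2.0), np.float64(353.4), np.float64(7.9), (328, 0, 61, 20)) [417.8 201.   74. ]
red (2565.0, np.float64(43.0), np.float64(6.0), np.float64(42.7), np.float64(14.9), (0, 0, 87, 42)) [952.3 608.2  78. ]
red (817.0, np.float64(466.5), np.float64(178.0), np.float64(468.2), np.float64(175.7), (447, 159, 40, 32)) [ 633.2 -193.2   78. ]
red (231.5, np.float64(619.5), np.float64(60.5), np.float64(619.8), np.float64(61.2), (610, 53, 20, 18)) [ 860.6 -480.7   78. ]
yellow (2347.0, np.float64(76.8), np.float64(36.8), np.float64(82.4), np.float64(39.2), (39, 2, 76, 68)) [892.4 540.2  78. ]
yellow (283.5, np.float64(263.5), np.float64(218.5), np.float64(264.6), np.float64(221.0), (251, 213, 26, 18)) [552.4 177.8  78. ]
yellow (278.5, np.float64(480.0), np.float64(220.0), np.float64(479.9), np.float64(219.8), (473, 210, 15, 21)) [ 555.9 -217.2   78. ]
blue (533.0, np.float64(250.0), np.float64(302.0), np.float64(249.9), np.float64(302.1), (237, 289, 27, 27)) [400.5 198.1  78. ]
blue (254.5, np.float64(480.2), np.float64(261.3), np.float64(480.4), np.float64(261.3), (474, 251, 15, 21)) [ 480.7 -216.8   78. ]
```

drive_tool(moves=[[[0,0.0005,0.03,0,0,0,0],[0,0,0.04,0,0,0,0],[0,0,0.04,0,0,0,0],[0,0,0.02,0,0,0,0],[0,0,0.004,0,0,0,0],[0,0,0,0,0,0,0],[0,0,0,0,0,0,0]]])

```text
clock: 10.87
position: [557.3, 179.3, 55.1]
ee_rot: [0.0, 1.0, 0.0, 0.001]
contact_force: [0.1, 0.4, -0.1]
gripper_width: 85.2
```

drive_tool(moves=[[[0,0,0,0,0,0,255],[0,0,0,0,0,0,255],[0,0,0,0,0,0,255],[0,0,0,0,0,0,255],[0,0,0,0,0,0,255],[0,0,0,0,0,0,255],[0,0,0,0,0,0,255]]])

```text
clock: 11.45
position: [556.9, 180.0, 55.8]
ee_rot: [-0.001, 1.0, 0.001, 0.001]
contact_force: [-0.9, -1.5, 6.4]
gripper_width: 48.2
```

drive_tool(moves=[[[0,0,-0.01,0,0,0,255],[0,0,-0.03,0,0,0,255],[0,0,-0.04,0,0,0,255],[0,0,-0.04,0,0,0,255],[0,0,-0.01,0,0,0,255],[0,0,0,0,0,0,255]]])

```text
clock: 11.95
position: [557.9, 180.8, 189.2]
ee_rot: [-0.0, 1.0, 0.003, 0.004]
contact_force: [-0.7, -1.0, -0.0]
gripper_width: 48.4
```

drive_tool(moves=[[[-0.00075,-0.02,0,0,0,0,255],[-0.00075,-0.039,0,0,0,0,255],[-0.00075,-0.039,0,0,0,0,255],[-0.00075,-0.039,0,0,0,0,255],[-0.00075,-0.039,0,0,0,0,255],[-0.00075,-0.039,0,0,0,0,255],[-0.00075,-0.039,0,0,0,0,255],[-0.00075,-0.039,0,0,0,0,255]]])

```text
clock: 12.62
position: [560.8, -115.0, 182.8]
ee_rot: [-0.0, 1.0, 0.0, -0.001]
contact_force: [1.6, -0.1, -1.3]
gripper_width: 48.1
```

drive_tool(moves=[[[-0.00075,-0.039,0,0,0,0,255],[-0.00075,-0.0287,0,0,0,0,255],[0,0,0,0,0,0,255],[0,0,0,0,0,0,255],[0,0,0,0,0,0,255]]])

```text
clock: 13.03
position: [562.8, -180.9, 182.8]
ee_rot: [0.0, 1.0, 0.0, -0.001]
contact_force: [-0.7, -0.2, -0.9]
gripper_width: 48.2
```

drive_tool(moves=[[[0,0,0.02,0,0,0,255],[0,0,0.035,0,0,0,255],[0,0,0.035,0,0,0,255],[0,0,0.02,0,0,0,255],[0,0,0.008,0,0,0,255],[0,0,0.002,0,0,0,255],[0,0,0,0,0,0,255],[0,0,0,0,0,0,255]]])

```text
clock: 13.7
position: [564.9, -180.7, 65.5]
ee_rot: [-0.001, 1.0, -0.0, 0.002]
contact_force: [-0.4, 0.4, -0.6]
gripper_width: 48.5
```

drive_tool(moves=[[[0,0,0.002,0,0,0,255],[0,0,0.002,0,0,0,255],[0,0,0,0,0,0,255],[0,0,0,0,0,0,255],[0,0,0,0,0,0,255]]])

```text
clock: 14.12
position: [563.7, -181.2, 60.2]
ee_rot: [-0.0, 1.0, -0.0, 0.0]
contact_force: [-0.3, -0.4, -0.2]
gripper_width: 48.2
```

Commanded z is now 59.8. Stepping down to contact.

drive_tool(moves=[[[0,0,0.001,0,0,0,255],[0,0,0.001,0,0,0,255],[0,0,0,0,0,0,255],[0,0,0,0,0,0,255]]])

```text
clock: 14.45
position: [563.6, -181.2, 57.9]
ee_rot: [-0.0, 1.0, -0.0, 0.0]
contact_force: [-0.2, -0.9, 0.4]
gripper_width: 48.3
```

drive_tool(moves=[[[0,0,0.001,0,0,0,255],[0,0,0,0,0,0,255],[0,0,0,0,0,0,255]]])

```text
clock: 14.7
position: [563.9, -181.3, 57.9]
ee_rot: [-0.0, 1.0, -0.0, 0.0]
contact_force: [-0.4, 0.3, 4.8]
gripper_width: 48.4
```

drive_tool(moves=[[[0,0,-0.001,0,0,0,255],[0,0,0,0,0,0,255],[0,0,0,0,0,0,0],[0,0,0,0,0,0,0],[0,0,0,0,0,0,0],[0,0,0,0,0,0,0],[0,0,0,0,0,0,0],[0,0,0,0,0,0,0]]])

```text
clock: 15.37
position: [563.5, -181.1, 57.7]
ee_rot: [-0.0, 1.0, -0.0, -0.0]
contact_force: [-0.3, -1.0, 0.5]
gripper_width: 85.5
```

drive_tool(moves=[[[0,0,-0.02,0,0,0,0],[0,0,-0.04,0,0,0,0],[0,0,-0.04,0,0,0,0],[0,0,-0.03,0,0,0,0],[0,0,0,0,0,0,0]]])

```text
clock: 15.78
position: [567.5, -182.1, 195.9]
ee_rot: [-0.001, 1.0, -0.002, 0.007]
contact_force: [1.1, -0.4, 1.8]
gripper_width: 85.4
```

drive_tool(moves=[[[0.0083,0.03675,0,0,0,0,0],[0.0083,0.03675,0,0,0,0,0],[0.0083,0.03675,0,0,0,0,0],[0.0083,0.03675,0,0,0,0,0],[0.0083,0.03675,0,0,0,0,0],[0.0083,0.03675,0,0,0,0,0],[0.0083,0.03675,0,0,0,0,0],[0.0083,0.03675,0,0,0,0,0]]])

```text
clock: 16.45
position: [496.2, 114.4, 187.8]
ee_rot: [-0.0, 1.0, 0.0, 0.0]
contact_force: [1.4, 0.9, 0.5]
gripper_width: 85.2
```

drive_tool(moves=[[[0.0083,0.03675,0,0,0,0,0],[0.0083,0.03675,0,0,0,0,0],[0,0,0,0,0,0,0],[0,0,0,0,0,0,0],[0,0,0,0,0,0,0]]])

```text
clock: 16.87
position: [480.1, 186.3, 187.5]
ee_rot: [-0.0, 1.0, -0.0, -0.0]
contact_force: [-0.2, -0.6, -0.2]
gripper_width: 85.3
```

Run:
```python
from h import *
H["green"]=(40,85)
s=read_state();p=camera_params("wrist");im=get_image("wrist");print(s["position"],s["contact_force"],s["gripper_width"])
cv2.imwrite("pics/w6.png",im)
for c in H:
    for b in blobs(im,c,200)[:3]: print(c,b,onz("wrist",b[1:3],74,p).round(1))
```

```text
[480.09812517 186.28295999 187.5347773 ] [-0.20411896 -0.56752147 -0.20636008] 85.27069643654366
blue (5556.5, np.float64(342.7), np.float64(107.1), np.float64(342.7), np.float64(107.2), (301, 63, 85, 89)) [398.4 200.4  74. ]
```

View pics/w6.png

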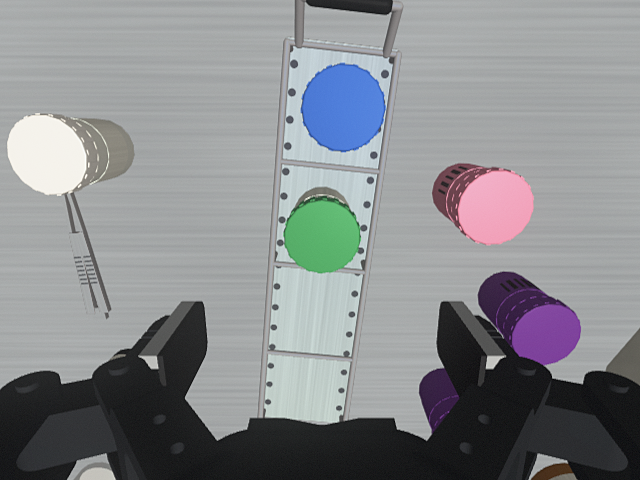

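The green lid at (322,234) sits centred under the tool, and the pink pot is clear of the fingers. Gripping.

drive_tool(moves=[[[0,0.0005,0.03,0,0,0,0],[0,0,0.04,0,0,0,0],[0,0,0.04,0,0,0,0],[0,0,0.02,0,0,0,0],[0,0,0.004,0,0,0,0],[0,0,0,0,0,0,0],[0,0,0,0,0,0,0]]])

```text
clock: 17.5
position: [481.7, 186.7, 54.9]
ee_rot: [0.0, 1.0, 0.0, 0.001]
contact_force: [0.0, 0.2, -0.7]
gripper_width: 85.2
```

drive_tool(moves=[[[0,0,0,0,0,0,255],[0,0,0,0,0,0,255],[0,0,0,0,0,0,255],[0,0,0,0,0,0,255],[0,0,0,0,0,0,255],[0,0,0,0,0,0,255],[0,0,0,0,0,0,255]]])

```text
clock: 18.08
position: [481.3, 187.3, 55.6]
ee_rot: [-0.001, 1.0, 0.001, 0.001]
contact_force: [0.3, -1.0, 5.5]
gripper_width: 48.4
```

drive_tool(moves=[[[0,0,-0.01,0,0,0,255],[0,0,-0.03,0,0,0,255],[0,0,-0.04,0,0,0,255],[0,0,-0.04,0,0,0,255],[0,0,-0.01,0,0,0,255],[0,0,0,0,0,0,255]]])

```text
clock: 18.58
position: [482.2, 188.2, 188.7]
ee_rot: [-0.0, 1.0, 0.003, 0.004]
contact_force: [0.1, -0.2, -1.9]
gripper_width: 48.3
```

drive_tool(moves=[[[0.0077,-0.02,0,0,0,0,255],[0.0077,-0.039,0,0,0,0,255],[0.0077,-0.039,0,0,0,0,255],[0.0077,-0.039,0,0,0,0,255],[0.0077,-0.039,0,0,0,0,255],[0.0077,-0.039,0,0,0,0,255],[0.0077,-0.039,0,0,0,0,255],[0.0077,-0.039,0,0,0,0,255]]])

```text
clock: 19.25
position: [416.9, -107.7, 182.8]
ee_rot: [-0.0, 1.0, 0.0, -0.001]
contact_force: [0.4, 0.2, -0.7]
gripper_width: 48.2
```

drive_tool(moves=[[[0.0077,-0.039,0,0,0,0,255],[0.0077,-0.0365,0,0,0,0,255],[0,0,0,0,0,0,255],[0,0,0,0,0,0,255],[0,0,0,0,0,0,255]]])

```text
clock: 19.67
position: [402.7, -181.6, 182.9]
ee_rot: [0.0, 1.0, 0.0, -0.001]
contact_force: [-0.0, -0.3, -0.5]
gripper_width: 48.3
```

Run:
```python
from h import *
H["green"]=(40,85)
s=read_state();p=camera_params("wrist");im=get_image("wrist");print(s["position"],s["contact_force"],s["gripper_width"])
cv2.imwrite("pics/w7.png",im)
```

```text
[ 402.68070433 -181.59678287  182.92230672] [-0.00848533 -0.28093192 -0.54821282] 48.31427712335838
```

View pics/w7.png

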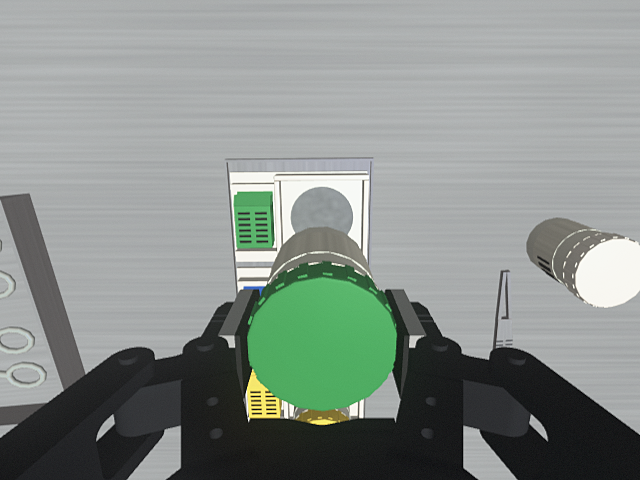

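This matches the red placing view: the green bay's disc is at (322,215), in line with the pot. Lowering.

drive_tool(moves=[[[0,0,0.02,0,0,0,255],[0,0,0.035,0,0,0,255],[0,0,0.035,0,0,0,255],[0,0,0.02,0,0,0,255],[0,0,0.008,0,0,0,255],[0,0,0.002,0,0,0,255],[0,0,0,0,0,0,255],[0,0,0,0,0,0,255]]])

```text
clock: 20.38
position: [405.0, -181.3, 65.0]
ee_rot: [-0.001, 1.0, -0.0, 0.001]
contact_force: [-0.1, -0.0, -0.9]
gripper_width: 48.1
```

drive_tool(moves=[[[0,0,0.002,0,0,0,255],[0,0,0.002,0,0,0,255],[0,0,0,0,0,0,255],[0,0,0,0,0,0,255],[0,0,0,0,0,0,255]]])

```text
clock: 20.8
position: [403.6, -181.8, 60.1]
ee_rot: [-0.0, 1.0, -0.0, 0.0]
contact_force: [-1.0, -0.0, -1.1]
gripper_width: 48.3
```

drive_tool(moves=[[[0,0,0.001,0,0,0,255],[0,0,0.001,0,0,0,255],[0,0,0,0,0,0,255],[0,0,0,0,0,0,255]]])

```text
clock: 21.13
position: [403.5, -181.7, 57.7]
ee_rot: [-0.0, 1.0, 0.0, -0.0]
contact_force: [0.5, 0.3, -1.2]
gripper_width: 48.5
```

drive_tool(moves=[[[0,0,0.001,0,0,0,255],[0,0,0,0,0,0,255],[0,0,0,0,0,0,255]]])

```text
clock: 21.38
position: [403.8, -181.8, 57.6]
ee_rot: [-0.0, 1.0, -0.0, 0.0]
contact_force: [-1.4, 0.2, 6.2]
gripper_width: 48.0
```

drive_tool(moves=[[[0,0,-0.001,0,0,0,255],[0,0,0,0,0,0,255],[0,0,0,0,0,0,0],[0,0,0,0,0,0,0],[0,0,0,0,0,0,0],[0,0,0,0,0,0,0],[0,0,0,0,0,0,0],[0,0,0,0,0,0,0]]])

```text
clock: 22.05
position: [403.5, -181.7, 57.8]
ee_rot: [-0.0, 1.0, 0.0, -0.0]
contact_force: [0.6, 0.7, -0.7]
gripper_width: 85.5
```

drive_tool(moves=[[[0,0,-0.02,0,0,0,0],[0,0,-0.04,0,0,0,0],[0,0,-0.04,0,0,0,0],[0,0,-0.03,0,0,0,0],[0,0,0,0,0,0,0]]])

```text
clock: 22.47
position: [407.5, -182.5, 194.4]
ee_rot: [-0.001, 1.0, -0.001, 0.007]
contact_force: [1.0, -0.2, -0.8]
gripper_width: 85.9
```

drive_tool(moves=[[[0.0004,0.0381,0,0,0,0,0],[0.0004,0.0381,0,0,0,0,0],[0.0004,0.0381,0,0,0,0,0],[0.0004,0.0381,0,0,0,0,0],[0.0004,0.0381,0,0,0,0,0],[0.0004,0.0381,0,0,0,0,0],[0.0004,0.0381,0,0,0,0,0],[0.0004,0.0381,0,0,0,0,0]]])

```text
clock: 23.13
position: [399.6, 124.9, 187.8]
ee_rot: [-0.0, 1.0, 0.0, 0.0]
contact_force: [1.3, 0.3, -0.3]
gripper_width: 84.8
```

drive_tool(moves=[[[0.0004,0.0381,0,0,0,0,0],[0.0004,0.0381,0,0,0,0,0],[0,0,0,0,0,0,0],[0,0,0,0,0,0,0],[0,0,0,0,0,0,0]]])

```text
clock: 23.55
position: [398.9, 199.0, 187.2]
ee_rot: [-0.0, 1.0, -0.0, -0.001]
contact_force: [-0.0, -0.5, -0.8]
gripper_width: 85.5
```

Run:
```python
from h import *
s=read_state();p=camera_params("wrist");im=get_image("wrist");print(s["position"],s["contact_force"],s["gripper_width"])
for c in H:
    for b in blobs(im,c,200)[:3]: print(c,b,onz("wrist",b[1:3],74,p).round(1))
```

```text
[398.8574949  198.98548688 187.23548701] [-0.03480335 -0.5228979  -0.83005563] 85.52678393193514
blue (4390.5, np.float64(321.5), np.float64(237.0), np.float64(321.3), np.float64(236.3), (283, 199, 78, 76)) [398.4 200.3  74. ]
```

drive_tool(moves=[[[0,0.0005,0.03,0,0,0,0],[0,0,0.04,0,0,0,0],[0,0,0.04,0,0,0,0],[0,0,0.02,0,0,0,0],[0,0,0.004,0,0,0,0],[0,0,0,0,0,0,0],[0,0,0,0,0,0,0]]])

```text
clock: 24.18
position: [400.3, 199.8, 54.9]
ee_rot: [0.0, 1.0, 0.001, 0.001]
contact_force: [0.3, -0.5, 1.3]
gripper_width: 85.3
```

drive_tool(moves=[[[0,0,0,0,0,0,255],[0,0,0,0,0,0,255],[0,0,0,0,0,0,255],[0,0,0,0,0,0,255],[0,0,0,0,0,0,255],[0,0,0,0,0,0,255],[0,0,0,0,0,0,255]]])

```text
clock: 24.77
position: [400.2, 200.4, 55.4]
ee_rot: [-0.001, 1.0, 0.001, 0.001]
contact_force: [-0.4, -1.1, 6.5]
gripper_width: 48.4
```

drive_tool(moves=[[[0,0,-0.01,0,0,0,255],[0,0,-0.03,0,0,0,255],[0,0,-0.04,0,0,0,255],[0,0,-0.04,0,0,0,255],[0,0,-0.01,0,0,0,255],[0,0,0,0,0,0,255]]])

```text
clock: 25.27
position: [401.0, 201.4, 188.2]
ee_rot: [-0.0, 1.0, 0.004, 0.004]
contact_force: [0.5, 0.7, -1.7]
gripper_width: 48.4
```

drive_tool(moves=[[[-0.0084,-0.0301,0,0,0,0,255],[-0.0084,-0.039,0,0,0,0,255],[-0.0084,-0.039,0,0,0,0,255],[-0.0084,-0.039,0,0,0,0,255],[-0.0084,-0.039,0,0,0,0,255],[-0.0084,-0.039,0,0,0,0,255],[-0.0084,-0.039,0,0,0,0,255],[-0.0084,-0.039,0,0,0,0,255]]])

```text
clock: 25.93
position: [465.7, -105.1, 182.7]
ee_rot: [-0.0, 1.0, 0.0, -0.001]
contact_force: [0.6, -0.1, -0.8]
gripper_width: 48.1
```

drive_tool(moves=[[[-0.0084,-0.039,0,0,0,0,255],[-0.0084,-0.039,0,0,0,0,255],[0,0,0,0,0,0,255],[0,0,0,0,0,0,255],[0,0,0,0,0,0,255],[0,0,0,0,0,0,255]]])

```text
clock: 26.43
position: [482.9, -180.3, 183.2]
ee_rot: [-0.001, 1.0, 0.0, -0.001]
contact_force: [-0.8, 0.8, -1.1]
gripper_width: 48.3
```

drive_tool(moves=[[[0,0,0.02,0,0,0,255],[0,0,0.035,0,0,0,255],[0,0,0.035,0,0,0,255],[0,0,0.02,0,0,0,255],[0,0,0.008,0,0,0,255],[0,0,0.002,0,0,0,255],[0,0,0,0,0,0,255],[0,0,0,0,0,0,255]]])

```text
clock: 27.1
position: [484.9, -180.9, 65.3]
ee_rot: [-0.001, 1.0, -0.0, 0.002]
contact_force: [-0.0, 0.0, -0.7]
gripper_width: 48.4
```

drive_tool(moves=[[[0,0,0.002,0,0,0,255],[0,0,0.002,0,0,0,255],[0,0,0,0,0,0,255],[0,0,0,0,0,0,255],[0,0,0,0,0,0,255]]])

```text
clock: 27.52
position: [483.6, -181.4, 60.1]
ee_rot: [-0.0, 1.0, -0.0, 0.0]
contact_force: [0.3, -0.8, -0.8]
gripper_width: 47.9
```

drive_tool(moves=[[[0,0,0.001,0,0,0,255],[0,0,0.001,0,0,0,255],[0,0,0,0,0,0,255],[0,0,0,0,0,0,255]]])

```text
clock: 27.85
position: [483.5, -181.3, 57.7]
ee_rot: [-0.0, 1.0, -0.0, -0.0]
contact_force: [-0.3, -0.7, -0.5]
gripper_width: 48.7
```

drive_tool(moves=[[[0,0,0.001,0,0,0,255],[0,0,0,0,0,0,255],[0,0,0,0,0,0,255]]])

```text
clock: 28.1
position: [483.9, -181.4, 57.5]
ee_rot: [-0.0, 1.0, -0.0, 0.0]
contact_force: [-1.4, 1.0, 5.1]
gripper_width: 48.1
```

Contact made. Releasing, lifting and moving clear to the middle.

drive_tool(moves=[[[0,0,-0.001,0,0,0,255],[0,0,0,0,0,0,255],[0,0,0,0,0,0,0],[0,0,0,0,0,0,0],[0,0,0,0,0,0,0],[0,0,0,0,0,0,0],[0,0,0,0,0,0,0],[0,0,0,0,0,0,0]]])

```text
clock: 28.77
position: [483.5, -181.3, 57.8]
ee_rot: [-0.0, 1.0, -0.0, 0.0]
contact_force: [0.3, 0.4, -0.1]
gripper_width: 85.2
```

drive_tool(moves=[[[0,0,-0.02,0,0,0,0],[0,0,-0.04,0,0,0,0],[0,0,-0.04,0,0,0,0],[0,0,-0.04,0,0,0,0],[0,0.02,-0.03,0,0,0,0],[0,0.04,0,0,0,0,0],[0,0.04,0,0,0,0,0],[0,0.04,0,0,0,0,0]]])

```text
clock: 29.43
position: [483.2, -40.0, 228.7]
ee_rot: [0.001, 1.0, 0.0, 0.001]
contact_force: [1.1, 0.1, -0.4]
gripper_width: 85.6
```

drive_tool(moves=[[[0,0.04,0,0,0,0,0],[0,0.04,0,0,0,0,0],[0,0.04,0,0,0,0,0],[0,0.04,0,0,0,0,0],[0,0.04,0,0,0,0,0],[0,0,0,0,0,0,0],[0,0,0,0,0,0,0],[0,0,0,0,0,0,0]]])

```text
clock: 30.1
position: [483.0, 158.6, 227.5]
ee_rot: [-0.0, 1.0, -0.0, -0.0]
contact_force: [0.1, -0.2, -0.2]
gripper_width: 85.2
```

Run:
```python
from h import *
s=read_state();print(s["position"],s["contact_force"],s["gripper_width"])
a=get_image("top")[130:350,330:510]; b=get_image("scene")[100:340,90:350]
a=cv2.resize(a,(390,477)); b=cv2.resize(b,(400,369))
cv2.imwrite("pics/end.png",np.hstack([a,cv2.copyMakeBorder(b,0,108,0,0,0)]))
```

```text
[483.03207945 158.64409318 227.52243472] [ 0.09370523 -0.23728029 -0.20537724] 85.18149552308807
```

View pics/end.png

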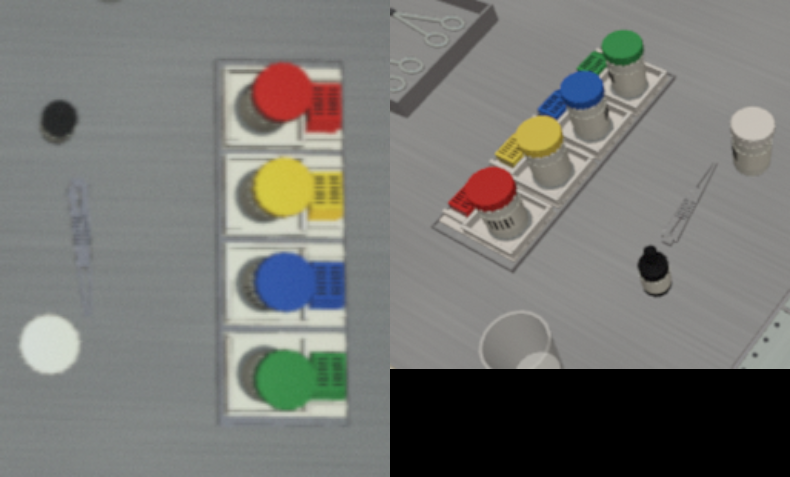

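All four pots stand upright in their matching nests, and the white pot and the ink bottle haven't moved. Handing in.

```bash
python3 -c "
from bench import *
print(job_done())"
```

```text
the job is handed in; nothing more can be done
None
```

All four pots now stand upright in the bays matching their lids: red, yellow, blue, green from far to near. I gripped each pot by its lid, carried it high over the bench and lowered it in 1–2 mm steps until it touched the nest floor. I then released it and lifted away. The job was handed in at about 30 s on the robot's clock.

- **Placing:** the readings at set-down were 5–9 N, with the tool at nearly the same height (57.5–57.9 mm) for all four, so they all seated alike.
- **Final pictures:** the top and scene views show every pot upright in the right nest. The white-lidded pot and the ink bottle stand where they were, and the gripper is open, well clear and touching nothing.
- **Disagreements:** the cameras put the nests' sideways centreline 2–5 mm apart (-179 to -184 mm). I aimed at about -181 mm, well inside the nests' 9 mm of play. On quick lifts the arm briefly overshot by up to about 9 mm, without touching anything.

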